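# Stroke-test three door dampers and reject the one that binds

## Robot

A 6-joint arm with a two-finger parallel gripper is mounted at the origin on the work surface. World frame = base frame: x ahead of the robot, y to its left, z up, the work surface at z = 0. Lengths are in m, angles in rad, forces in N, time in s.
With the tool pointing down it reaches from about 0.275 to 0.85 m from the base axis. Payload 5.2 kg.
Tool frame: the origin (TCP) lies at the very end of the fingers, on their centre line; the grasp point (between the pads) lies 19 mm behind it (bot.tcp_to_grasp is the distance from the TCP to the grasp point, in m); x points along the fingers, y is the direction in which the jaws open and shut, and the axes are right-handed (so a half turn about x gives the same grasp; the last joint's range is limited). The gripper opens to 85 mm and grips with 20 to 120 N. Pads are 22 mm wide; open, the fingers measure 114 mm over their backs; the gripper's body (76 mm by 85 mm) begins 54 mm behind the grasp point. The pads swing forward as they close: fully open they stand 13 mm farther back than shut.
Start: joints at [0.96, 0.259, 1.535, -0, 1.348, -0.203], TCP at [0.218, 0.505, 0.231] pointing down, gripper open.
Joint ranges: [-3.14, 3.14], [-0.91, 2.08], [0.19, 2.58], [-1.22, 4.36], [0.22, 2.71], [-3.12, 3.12]. Speed limits (rad/s): [2.57, 2.57, 3.14, 3.14, 3.14, 3.14].

## Interface

Orientations are given as a rotation vector (axis times angle).
In Python, from cell import bot, get_image, camera_model, regions_of gives the robot as it stands. Calls block until the motion is done:
- bot.move_ptp(position, orientation): joint-space move of the TCP to a pose.
- bot.servo_line(position, ori=None, v=0.15): straight line of the TCP; ori=None keeps the orientation; v is the mean speed in m/s.
- bot.move_joints(angles): joint-space move.
- bot.gripper_to(opening): finger opening in m; the grip force is fixed at half the most; returns when the fingers have stopped.
- bot.pause(seconds).
- bot.ik(position, orientation): joint angles nearest the present ones, or None.
- bot.get_obs(): the state.
- get_image(name): name is "side" or "top" or "wrist"; returns the picture (420x560x3 uint8, red, green, blue); there is no depth.
- camera_model(name): a dict with "camera_matrix" (3x3 intrinsics, pixels), "k1" (the pictures are not rectified: a ray, as slopes to the right and down, at radius r is drawn at 1 + k1 r^2 times it, then the intrinsics apply), "R" (3x3) and "t" (3): a world point X has camera coordinates R X + t. Camera axes: x right, y down, z forward; pixel columns grow to the right and rows downward; lengths in m; the calibration is good to about 2 mm. A picture is of the moment at which its call begins: read the wrist's pose just before it. camera_model takes no time and is no camera call; for the wrist camera it gives the pose at the moment of the call.
A pose or a line that the arm cannot do raises bot.MotionError and nothing moves.
- bot.sign_off(): hands the job in, once; it reports no verdict.
Trained networks look in the newest picture that a camera, given by its name, has taken for a name from the list of things; names that differ only in an ending like _2 or _b are one class to them, and where a whole thing is asked for, a point or a joint stands for the part that bears it (a point fixed in the world has none). Each returns a list of dicts, best first, with "score" (0 to 1); they miss things now and then, are a little off and sometimes report something else, mostly with a low value. They report only what shows in the picture. A call takes as long as a camera call. They do not tell look-alikes from the thing itself.
- regions_of(camera, query): "pixels" (420x560 bool, what is visible of it) and "xy" ([column, row] in pixels, amid what is visible of it).
The state is a dict: "time_s": time; "qpos": joint angles; "dq": joint speeds; "tau": joint torques, N m; "ee_pos": TCP position; "orientation": TCP orientation; "force": force on the tool from outside, world axes, zero at the start; "torque": the same for the moment, N m; "finger_gap": finger opening in m.
Only numpy, scipy, OpenCV 4.12 (cv2) and the standard library are available. Lean on these libraries where they do the work, as an engineer would, in place of code of your own. Each camera call takes 0.05 s, during which the arm holds its last target.

## Task

Press the plunger of each of the three dampers in the test block gently through its stroke: push the sound ones fully home, and on the one whose resistance climbs part way stop there, without forcing it. Mark that one as rejected by standing the red collar over its plunger, flat on the block, and leave everything else on the bench alone.

Things in the scene. Friction and masses are not known exactly. Their poses are not given: they have to be found in the camera images.
- block: aluminium block on a dark steel foot, fixed, 110 (x) by 280 (y) by 60 mm high; origin: centre of its underside, z up. Three damper cartridges stand in a row along its own y, 90 mm apart: right, middle, left; each shows a brass flange (32 mm across, 4 mm high) on the top face and a black-headed plunger. More than 20 N on a plunger does damage. Exactly one of the three, any one, binds; no mark shows which
- head_right (a point): centre of the flat top face of the right plunger's head (y = -90 mm in the block's frame). The head is a black disc, 28 mm across and 10 mm thick, on a steel stem. Fully out its top stands 46 mm above the block's top face, fully home 16 mm
- plunger_right (a joint): travel of the right plunger, m, straight down: 0 fully out, 0.030 fully home on a rubber end stop (about 3 N per mm beyond); starts at 0 to 0.003; stays where it is left. If sound it slides all the way with a light steady drag of 2 to 5 N. If it is the one that binds, its resistance begins to climb 9 to 19 mm down, by about 2.5 N per mm, and goes on climbing
- head_middle (a point): centre of the flat top face of the middle plunger's head (y = 0). The head is a black disc, 28 mm across and 10 mm thick, on a steel stem. Fully out its top stands 46 mm above the block's top face, fully home 16 mm
- plunger_middle (a joint): travel of the middle plunger, m, straight down: 0 fully out, 0.030 fully home on a rubber end stop (about 3 N per mm beyond); starts at 0 to 0.003; stays where it is left. If sound it slides all the way with a light steady drag of 2 to 5 N. If it is the one that binds, its resistance begins to climb 9 to 19 mm down, by about 2.5 N per mm, and goes on climbing
- head_left (a point): centre of the flat top face of the left plunger's head (y = +90 mm). The head is a black disc, 28 mm across and 10 mm thick, on a steel stem. Fully out its top stands 46 mm above the block's top face, fully home 16 mm
- plunger_left (a joint): travel of the left plunger, m, straight down: 0 fully out, 0.030 fully home on a rubber end stop (about 3 N per mm beyond); starts at 0 to 0.003; stays where it is left. If sound it slides all the way with a light steady drag of 2 to 5 N. If it is the one that binds, its resistance begins to climb 9 to 19 mm down, by about 2.5 N per mm, and goes on climbing
- collar_red_mid (a point): the red reject collar: a loose plastic tube open at both ends, standing upright on the table to the left or the right of the block (the green one stands on the other side); outside 48 mm, bore 38 mm, 36 mm high, 35 to 70 g. Point: its centre, 18 mm above its foot; z along its bore. It goes over a plunger's head and the flange and stands with its foot on the block's top face
- collar_green_mid (a point): bystander: a green collar of the same size, not needed; its centre, 18 mm above the table
- spare_damper_mid (a point): bystander: a spare brass damper cartridge lying on the table, about 125 mm long, 28 mm thick; a point in its barrel
- screwdriver_mid (a point): bystander: a screwdriver lying on the table; a point in it
- jar: bystander: a closed glass jar, 60 mm across, 70 mm high; centre of its underside
- mug: bystander: a white mug, 80 mm across, 90 mm high; centre of its underside
- weight: bystander: a small brass weight, 44 mm across, 34 mm high; centre of its underside
Mind the look-alikes: they are no part of the job. There is more than one size of the part that bears collar_red_mid; the job needs the smallest.

How it is judged:
At the end, for the whole second after the job is handed in: Two plungers are fully home (at least 26 of 30 mm), the third has been pressed at least 8 mm, down to where it binds, and the red collar stands upright (within 0.1 rad) and at rest on the block's top face around that third plunger, its axis within 9 mm of the head's centre (((value of joint each of plunger_middle, plunger_left above 0.026 m and value of joint plunger_right above 0.008 m and horizontal distance between collar_red_mid and head_right below 0.009 m) or (value of joint each of plunger_right, plunger_left above 0.026 m and value of joint plunger_middle above 0.008 m and horizontal distance between collar_red_mid and head_middle below 0.009 m) or (value of joint each of plunger_right, plunger_middle above 0.026 m and value of joint plunger_left above 0.008 m and horizontal distance between collar_red_mid and head_left below 0.009 m)) and z of collar_red_mid in the frame of block between 0.073 and 0.083 m and angle between collar_red_mid's own z axis and vertical below 0.1 rad and linear speed of collar_red below 0.02 m/s); the robot touches nothing.
It fails at once if a plunger is pressed with more than 20 N (contact force between any of the fingers, the arm, collar_red and plunger_right above 20 N or contact force between any of the fingers, the arm, collar_red and plunger_middle above 20 N or contact force between any of the fingers, the arm, collar_red and plunger_left above 20 N).
It fails at once if a bystander (green collar, spare cartridge, screwdriver, jar, mug or weight) is moved by more than 20 mm (distance of any of collar_green_mid, spare_damper_mid, screwdriver_mid, jar, mug, weight from where it was at the start of the episode above 0.02 m).
It also fails if it takes over 72 s, if anything falls off the work surface, if the arm or the gripper's body presses on something with over 40 N, if the wrist force passes 120 N, or if a joint passes its speed limit or range.

## Working session

There is one attempt and no reset: what is moved stays moved. The work goes in short steps, each a Python script; the robot and the scene stay as the last script left them, time stands still between calls to the robot, and variables do not carry over. Pictures are saved under pics/ and viewed, and the job is handed in when it is done.

```bash
ls; mkdir -p pics; cat > h.py <<'E'
import numpy as np, cv2
from cell import bot,get_image,camera_model,regions_of
def snap(n,f):
    im=get_image(n); cv2.imwrite('pics/'+f,im[:,:,::-1]); return im
def ray(cm,uv):
    K=np.array(cm["camera_matrix"]);k1=cm["k1"]
    d=np.linalg.inv(K)@np.array([uv[0],uv[1],1.]); rd=np.hypot(d[0],d[1]); r=rd
    for _ in range(50): r=rd/(1+k1*r*r)
    s=r/rd if rd>0 else 1
    R=np.array(cm["R"]);t=np.array(cm["t"])
    return -R.T@t, R.T@np.array([d[0]*s,d[1]*s,1.])
def at_z(cm,uv,z):
    o,d=ray(cm,uv); return o+d*(z-o[2])/d[2]
def proj(cm,X):
    p=np.array(cm["R"])@np.array(X)+np.array(cm["t"]); a=p[:2]/p[2]; a=a*(1+cm["k1"]*(a@a))
    K=np.array(cm["camera_matrix"]); return K[:2,:2]@a+K[:2,2]
E
python3 - <<'E'
from h import *
for n in("side","top","wrist"): snap(n,n+'0.png')
o=bot.get_obs();print(o["time_s"],o["ee_pos"],o["orientation"],o["force"])
for n in("side","top"):
    cm=camera_model(n);print(n,-np.array(cm["R"]).T@cm["t"],cm["camera_matrix"],cm["k1"])
    for q in("block","head_right","head_middle","head_left","collar_red_mid","collar_green_mid"):
        print(q,[(np.round(r["xy"]),round(r["score"],2),int(r["pixels"].sum())) for r in regions_of(n,q)])
E
```

```text
pics
0.15 [0.2178652  0.50456588 0.23064235] [ 0.31884338  1.54763369 -0.32098881] [0.24041216 0.15181925 0.01521261]
side [ 0.51594747 -0.73331126  0.59439531] [[380.22143833   0.         287.19164004]
 [  0.         380.22143833 202.8624364 ]
 [  0.           0.           1.        ]] -0.08838875173980222
block [(array([288., 216.]), 0.82, 3939)]
head_right [(array([288., 207.]), 0.51, 127)]
head_middle [(array([380., 279.]), 0.65, 523)]
head_left [(array([285., 170.]), 0.54, 82)]
collar_red_mid [(array([228., 349.]), 0.78, 735), (array([174., 324.]), 0.66, 1403), (array([227., 299.]), 0.61, 1212)]
collar_green_mid [(array([247., 164.]), 0.69, 254), (array([286., 168.]), 0.57, 93), (array([356., 341.]), 0.35, 1511), (array([289., 204.]), 0.28, 144)]
top [ 0.44033413 -0.01346053  1.15927947] [[512.947768     0.         273.04679105]
 [  0.         512.947768   203.65532172]
 [  0.           0.           1.        ]] 0.020888410692415687
block [(array([242., 194.]), 0.81, 7361)]
head_right [(array([284., 191.]), 0.72, 129)]
head_middle [(array([243., 189.]), 0.61, 138)]
head_left [(array([197., 183.]), 0.71, 117)]
collar_red_mid [(array([408., 308.]), 0.93, 532), (array([430., 258.]), 0.76, 316), (array([197., 184.]), 0.6, 123), (array([358., 118.]), 0.5, 542), (array([228., 113.]), 0.4, 592)]
collar_green_mid [(array([122., 238.]), 0.67, 274), (array([240., 192.]), 0.45, 7369)]
```

View pics/side0.png

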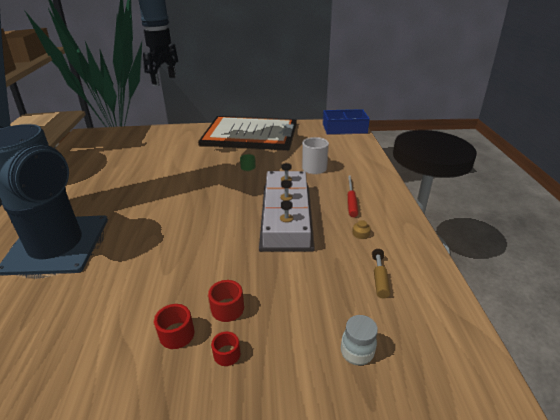

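View pics/top0.png

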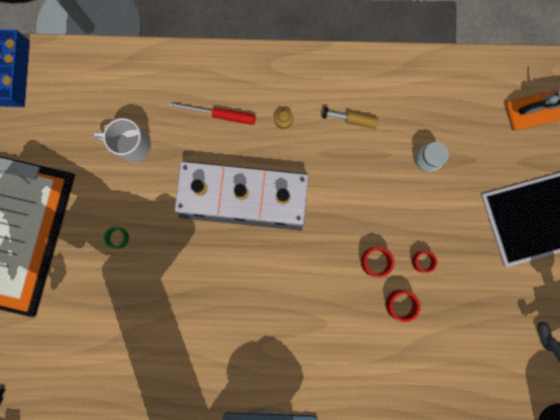

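View pics/wrist0.png

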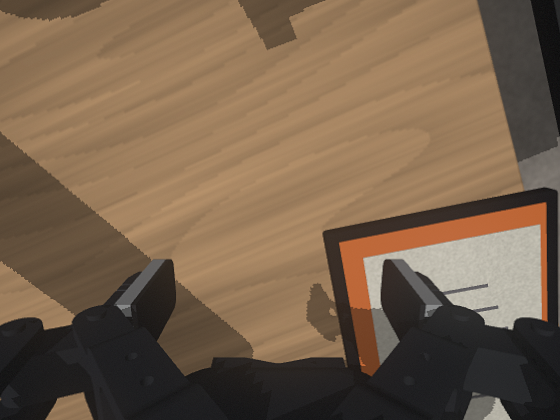

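```bash
python3 - <<'E'
from h import *
im=cv2.imread('pics/top0.png');cm=camera_model("top")
cv2.imwrite('pics/crop_red.png',cv2.resize(im[230:335,345:460],None,fx=5,fy=5,interpolation=cv2.INTER_CUBIC))
cv2.imwrite('pics/crop_blk.png',cv2.resize(im[150:240,165:320],None,fx=5,fy=5,interpolation=cv2.INTER_CUBIC))
b,g,r=[im[:,:,i].astype(int) for i in range(3)]
red=((r>90)&(g<60)&(b<60)).astype(np.uint8)
cs,_=cv2.findContours(red,cv2.RETR_EXTERNAL,cv2.CHAIN_APPROX_NONE)
for c in cs:
    if cv2.contourArea(c)<150: continue
    for h in (0.036,):
        P=np.array([at_z(cm,p[0],h)[:2] for p in c],np.float32)
        (x,y),rad=cv2.minEnclosingCircle(P); print(c.mean(0)[0].round(),"outer",round(x,4),round(y,4),"d",2*rad, cv2.fitEllipse(P))
    m=np.zeros_like(red);cv2.drawContours(m,[c],-1,1,-1)
    hol=((m==1)&(red==0)).astype(np.uint8); ys,xs=np.nonzero(hol); 
    if len(xs): q=at_z(cm,(xs.mean(),ys.mean()),0.018);print(" hole",q.round(4),len(xs))
# block top face
wh=((b>120)&(abs(r-b)<40)).astype(np.uint8); wh[:150]=0;wh[240:]=0;wh[:,:165]=0;wh[:,320:]=0
wh=cv2.morphologyEx(wh,cv2.MORPH_CLOSE,np.ones((15,15)))
ys,xs=np.nonzero(wh)
P=np.array([at_z(cm,p,0.06)[:2] for p in zip(xs,ys)],np.float32);rc=cv2.minAreaRect(P);print(rc,P.mean(0))
for u in((180,163),(307,173),(302,228),(176,212)): print(u,at_z(cm,u,.06).round(4))
dk=((r<45)&(g<45)&(b<45)).astype(np.uint8)
n,l,s,ce=cv2.connectedComponentsWithStats(dk[165:210,185:300])
for i in range(1,n):
    if s[i,4]>40:
        uv=ce[i]+[185,165];print(uv.round(1),s[i],at_z(cm,uv,.103).round(4))
E
```

```text
[403. 306.] outer 0.3442 -0.2797 d 0.07047521322965622 ((0.3455650806427002, -0.28128427267074585), (0.06290598213672638, 0.06615257263183594), 13.785717964172363)
 hole [ 0.3437 -0.2865  0.018 ] 452
[424. 262.] outer 0.4416 -0.3247 d 0.052153896540403366 ((0.4419548511505127, -0.3266288936138153), (0.044547975063323975, 0.048657793551683426), 43.127784729003906)
 hole [ 0.4414 -0.3325  0.018 ] 207
[377. 261.] outer 0.4372 -0.2241 d 0.0694182813167572 ((0.4383518099784851, -0.2249659299850464), (0.06272722780704498, 0.06605967879295349), 31.509349822998047)
 hole [ 0.4377 -0.2294  0.018 ] 421
[ 42. 243.] outer 0.4563 0.4994 d 0.1456594616174698 ((0.45510926842689514, 0.509040355682373), (0.018951144069433212, 0.1597347855567932), 78.60906982421875)
 hole [0.4629 0.5165 0.018 ] 88
[233. 115.] outer 0.7537 0.1012 d 0.09807996451854706 ((0.7542835474014282, 0.09987543523311615), (0.02537977322936058, 0.11774000525474548), 170.9585723876953)
[534.  98.] outer 0.8086 -0.569 d 0.1051003560423851 ((0.8033924102783203, -0.5516367554664612), (0.020050689578056335, 0.11348315328359604), 21.141578674316406)
 hole [ 0.8085 -0.5589  0.018 ] 24
((0.5761986374855042, 0.07453271001577377), (0.27972522377967834, 0.11063611507415771), 85.70567321777344) [0.5760975  0.07431536]
(180, 163) [0.6382 0.2101 0.06  ]
(307, 173) [ 0.6238 -0.0665  0.06  ]
(302, 228) [ 0.5043 -0.0586  0.06  ]
(176, 212) [0.531  0.2136 0.06  ]
[197.  185.3] [ 7 15 11 12 98] [0.5844 0.1637 0.103 ]
[239.7 189.7] [50 19 10 12 94] [0.5777 0.0745 0.103 ]
[282.5 194.2] [93 24 11 11 94] [ 0.5707 -0.0148  0.103 ]
```

View pics/crop_red.png

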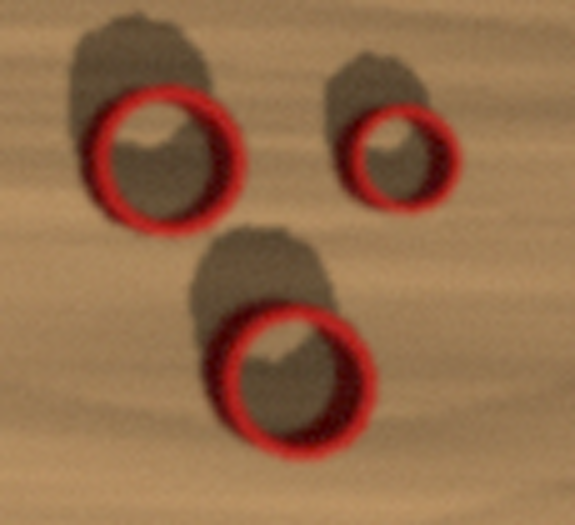

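View pics/crop_blk.png

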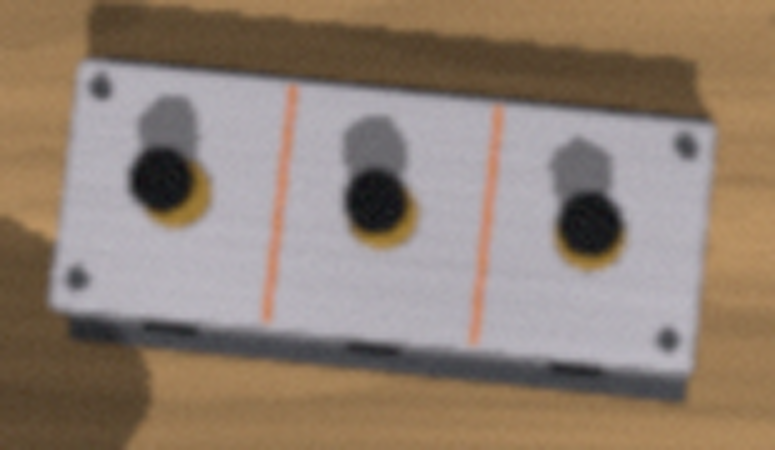

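Three red collars: (378,262) and (404,306) are about 65 mm across. (425,261) is about 48 mm, which matches the description, and the crop confirms it is the smallest. The block fits 280 x 110 mm, with its centre near (0.577, 0.075) and yaw about -4.4°. Heads are 89.5 mm apart. Starting with the pressing, middle plunger first.

```bash
cat >> h.py <<'E'
from scipy.spatial.transform import Rotation as Ro
def down(th):
    x=np.array([0,0,-1.]);y=np.array([np.cos(th),np.sin(th),0]);return Ro.from_matrix(np.c_[x,y,np.cross(x,y)]).as_rotvec()
def best(p,th):
    q0=np.array(bot.get_obs()["qpos"]);c=[]
    for t in(th,th+np.pi):
        q=bot.ik(p,down(t))
        if q is not None: c.append((np.abs(np.array(q)-q0).max(),t))
    return down(min(c)[1])
YAW=np.radians(-4.39)
HEADS=dict(right=(.5707,-.0148),middle=(.5777,.0745),left=(.5844,.1637))
def press(n):
    x,y=HEADS[n]; R=best([x,y,.12],YAW)
    bot.move_ptp([x,y,.13],R); bot.servo_line([x,y,.111],R,v=.08); bot.pause(.15)
    F=lambda: np.array(bot.get_obs()["force"])
    f0=np.mean([F() for _ in range(3)],0); log=[];zc=None;z=.111;res='sound'
    while z>.0772:
        z-=.0015 
        bot.servo_line([x,y,z],R,v=.025)
        f=(F()-f0)[2]; log.append((round(bot.get_obs()["ee_pos"][2],4),round(f,1)))
        if zc is None and f>1.2: zc=z
        if f>8.5:
            res='bind' if z>.079 else 'endstop'; break
    bot.servo_line([x,y,.135],R,v=.15)
    print(n,res,zc,log,bot.get_obs()["time_s"])
    return res
E
python3 - <<'E'
from h import *
bot.gripper_to(0.0)
print(bot.get_obs()["time_s"],bot.get_obs()["finger_gap"])
press("middle")
E
```

```text
1.5167 1.3789969438364684e-05
middle sound 0.105 [(np.float64(0.1096), np.float64(0.9)), (np.float64(0.1079), np.float64(0.8)), (np.float64(0.1063), np.float64(0.9)), (np.float64(0.1051), np.float64(2.2)), (np.float64(0.1036), np.float64(2.1)), (np.float64(0.102), np.float64(2.9)), (np.float64(0.1004), np.float64(1.8)), (np.float64(0.0988), np.float64(1.8)), (np.float64(0.0973), np.float64(2.6)), (np.float64(0.0959), np.float64(1.8)), (np.float64(0.0943), np.float64(2.0)), (np.float64(0.0928), np.float64(2.3)), (np.float64(0.0913), np.float64(1.8)), (np.float64(0.0898), np.float64(2.3)), (np.float64(0.0883), np.float64(1.6)), (np.float64(0.0868), np.float64(1.4)), (np.float64(0.0853), np.float64(2.0)), (np.float64(0.0838), np.float64(2.0)), (np.float64(0.0823), np.float64(1.8)), (np.float64(0.0808), np.float64(1.8)), (np.float64(0.0793), np.float64(1.2)), (np.float64(0.0778), np.float64(1.7)), (np.float64(0.0763), np.float64(2.6))] 10.4
```

```bash
sed -i 's/round(bot.get_obs()\["ee_pos"\]\[2\],4),round(f,1)/float(round(bot.get_obs()["ee_pos"][2],4)),float(round(f,1))/' h.py
python3 - <<'E'
from h import *
press("right");press("left")
snap("top","top1.png");snap("side","side1.png");snap("wrist","wrist1.png")
E
```

```text
right sound 0.102 [(0.1097, -1.5), (0.1079, -0.8), (0.1064, -0.6), (0.1049, -1.3), (0.1035, -0.5), (0.102, 1.7), (0.1005, -0.1), (0.0989, 1.1), (0.0973, -0.0), (0.0958, 0.5), (0.0944, 0.2), (0.0929, 0.2), (0.0914, 0.2), (0.0898, -0.4), (0.0884, 0.2), (0.0869, -0.0), (0.0854, 0.3), (0.0838, 0.0), (0.0824, 0.1), (0.0809, 0.1), (0.0794, -0.3), (0.0778, 0.4), (0.0763, 0.4)] 17.6833
left bind 0.102 [(0.1096, 0.2), (0.1079, -0.4), (0.1063, 0.5), (0.105, -0.6), (0.1036, 0.6), (0.102, 2.1), (0.1004, 1.1), (0.0988, 1.4), (0.0973, 1.2), (0.0958, 0.8), (0.0944, 1.1), (0.0928, 0.4), (0.0916, 3.5), (0.0904, 5.1), (0.0893, 8.2), (0.0883, 10.8)] 23.4417
```

View pics/side1.png

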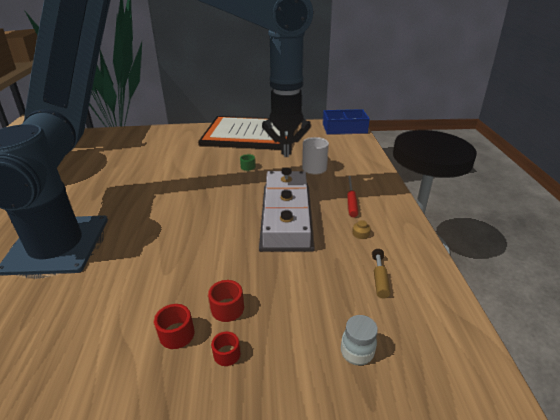

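The left plunger binds: the force climbs from z≈0.092 and I stopped at 0.088. The side view shows the middle and right heads low at (286,195) and (286,216), and the left one standing higher at (286,172). Next I hover over the collar.

```bash
python3 - <<'E'
from h import *
cm=camera_model("top");p=at_z(cm,(426,261.6),.036);print(p)
R=best([p[0],p[1],.15],YAW);bot.move_ptp([p[0],p[1],.15],R);bot.gripper_to(.075)
bot.pause(.1);cw=camera_model("wrist");im=snap("wrist","wrist2.png")
print(proj(cw,[p[0],p[1],.036]),[(np.round(r["xy"]),round(r["score"],2),int(r["pixels"].sum())) for r in regions_of("wrist","collar_red_mid")])
b=im.astype(int);red=((b[:,:,0]>90)&(b[:,:,1]<70)&(b[:,:,2]<70)).astype(np.uint8)
cs,_=cv2.findContours(red,cv2.RETR_EXTERNAL,cv2.CHAIN_APPROX_NONE)
for c in cs:
    if cv2.contourArea(c)<300: continue
    P=np.array([at_z(cw,q[0],.036)[:2] for q in c],np.float32);print(cv2.boundingRect(c),cv2.minEnclosingCircle(P),P.min(0),P.max(0))
o=bot.get_obs();print(o["time_s"],o["ee_pos"],o["qpos"])
E
```

```text
[ 0.44089317 -0.32906888  0.036     ]
[276.46660639 201.17720816] [(array([253.,  28.]), 0.88, 4906), (array([274., 213.]), 0.78, 1841), (array([127., 150.]), 0.73, 5819)]
(248, 166, 61, 65) ((0.44142189621925354, -0.3273538649082184), 0.02572019398212433) [ 0.4188067  -0.35282257] [ 0.46516094 -0.30199108]
(90, 102, 103, 93) ((0.34616947174072266, -0.27969589829444885), 0.04002154991030693) [ 0.30691043 -0.3161159 ] [ 0.3841791 -0.2482322]
(211, 0, 99, 108) ((0.4379129707813263, -0.22490623593330383), 0.0350995697081089) [ 0.4036645  -0.25925764] [ 0.4715948  -0.19056523]
26.35 [ 0.44086555 -0.32911148  0.1499847 ] [-8.44035785e-01  3.26664693e-01  1.65052601e+00 -1.98155133e-05
  1.16442027e+00 -7.67321256e-01]
```

View pics/wrist2.png

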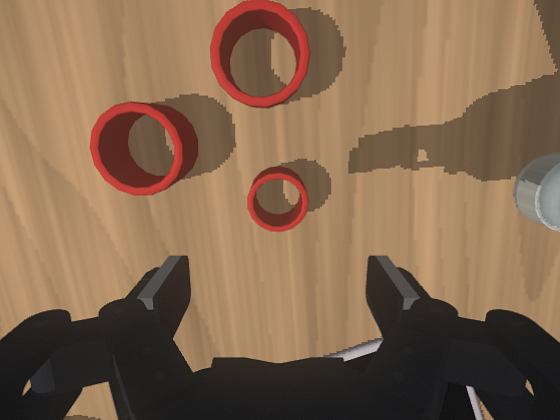

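The wrist view shows the small collar centred at (278,199), and the top view's prediction was (276,201). They agree within 1–2 mm. Both 65 mm collars are well clear of the fingers, so I grasp and lift.

```bash
python3 - <<'E'
from h import *
R=np.array(bot.get_obs()["orientation"])
x,y=.4413,-.3282
bot.servo_line([x,y,.06],R,v=.15);bot.servo_line([x,y,.006],R,v=.08)
bot.gripper_to(.044);o=bot.get_obs();print(o["finger_gap"],o["ee_pos"],o["force"],o["time_s"])
bot.servo_line([x,y,.16],R,v=.15)
o=bot.get_obs();print(o["finger_gap"],o["force"],o["time_s"])
cw=camera_model("wrist");snap("wrist","wrist3.png");print(proj(cw,[x,y,.16-.006+.036]));snap("side","side3.png")
E
```

```text
0.04644760765449161 [ 0.44177429 -0.32869368  0.00705787] [-0.866588    0.10035686  5.37282485] 28.3
0.04676729066425224 [ 1.07353255 -1.71213845 -0.31563649] 29.475
[276.20775658 300.47157948]
```

View pics/wrist3.png

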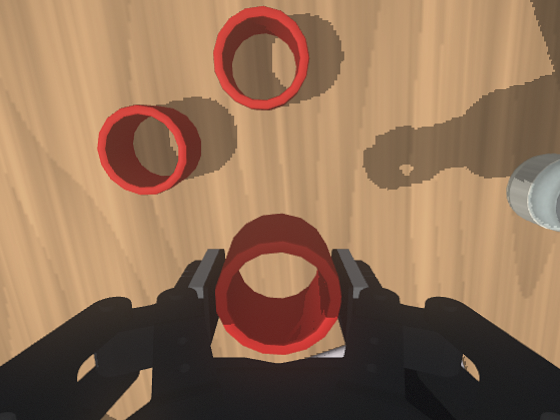

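View pics/side3.png

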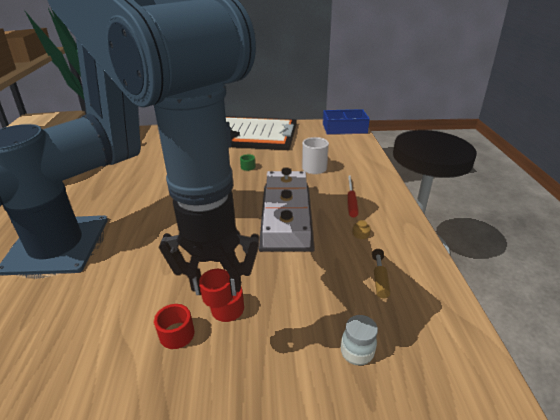

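Collar held between the pads, rim at about (278,295). Fitting the bright rim to get the in-hand offset, and also re-measuring the left head's position.

```bash
python3 - <<'E'
from h import *
im=cv2.imread('pics/wrist3.png').astype(int);cw=camera_model("wrist")
b,g,r=im[:,:,0],im[:,:,1],im[:,:,2]
m=(r>165)&(g<80);m[:205]=0;m[:,:205]=0;m[:,350:]=0
ys,xs=np.nonzero(m);print(len(xs),xs.min(),xs.max(),ys.min(),ys.max())
o=bot.get_obs();zt=o["ee_pos"][2]-.007+.036
P=np.array([at_z(cw,p,zt)[:2] for p in zip(xs,ys)]);
A=np.c_[2*P,np.ones(len(P))];s=np.linalg.lstsq(A,(P**2).sum(1),rcond=None)[0];print("rim",s[:2],"r",np.sqrt(s[2]+s[:2]@s[:2]),"tcp",o["ee_pos"])
cv2.imwrite('pics/crop3.png',cv2.resize(np.uint8(im[205:360,195:360]),None,fx=4,fy=4))
t=snap("top","top3.png");cm=camera_model("top")
dk=(t.max(2)<45).astype(np.uint8)
n,l,st,ce=cv2.connectedComponentsWithStats(dk[165:215,185:300])
for i in range(1,n):
    if st[i,4]>40:
        uv=ce[i]+[185,165];print(uv.round(1),st[i],at_z(cm,uv,.088).round(4),at_z(cm,uv,.076).round(4))
E
```

```text
1160 224 336 317 354
rim [ 0.44168014 -0.33062176] r 0.02027526616929564 tcp [ 0.44080192 -0.32768998  0.15882584]
[198.1 186.6] [  8  16  11  12 103] [0.5839 0.1637 0.088 ] [0.5855 0.1657 0.076 ]
[240.8 191.7] [51 21 11 12 99] [0.5754 0.0732 0.088 ] [0.5769 0.0742 0.076 ]
[282.6 196. ] [93 26 11 11 99] [ 0.5688 -0.015   0.088 ] [ 0.5702 -0.015   0.076 ]
```

View pics/crop3.png

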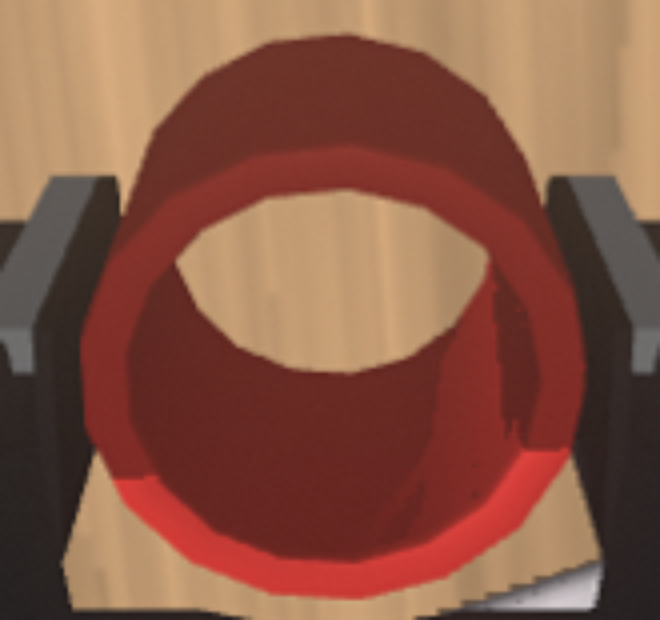

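View pics/top3.png

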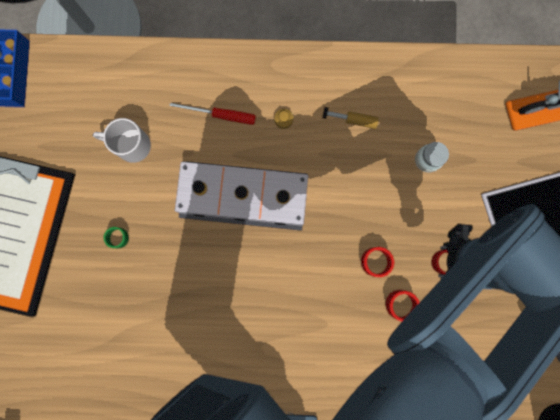

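```bash
python3 - <<'E'
from h import *
cw=camera_model("wrist");o=bot.get_obs();e=np.array(o["ee_pos"]);zt=e[2]-.007+.036
a=np.array([at_z(cw,p,zt)[:2] for p in((215,297),(341,297),(281,241),(281,355))]);print(a,a[:2,0].mean()-e[0],a[2:,1].mean()-e[1],(a[0]-a[1]),a[3]-a[2])
R=np.array(o["orientation"]);p=[.584,.0937,.165]
print(bot.ik(p,R))
bot.move_ptp(p,R);bot.pause(.2)
cw=camera_model("wrist");im=snap("wrist","wrist4.png")
o=bot.get_obs();print(o["ee_pos"],o["orientation"],R,o["time_s"],o["finger_gap"])
print("pred",proj(cw,[.584,.1637,.088]),proj(cw,[.5768,.0742,.076]))
print([(np.round(r["xy"]),round(r["score"],2)) for r in regions_of("wrist","head_left")])
E
```

```text
[[ 0.4188986  -0.32632379]
 [ 0.46518309 -0.32984461]
 [ 0.44478432 -0.30628675]
 [ 0.44129061 -0.35309376]] 0.0011719471613889643 -0.0019229094624303444 [-0.04628449  0.00352082] [-0.00349372 -0.04680701]
[-0.03027581  0.38292836  1.52632342  0.00160175  1.233827    0.04592211]
[0.58415726 0.09273743 0.1650305 ] [ 1.26698653  1.17331879 -1.26697079] [ 1.26591153  1.1741519  -1.26590946] 31.5083 0.04669007601297295
pred [266.87262794 103.86583287] [268.25215251 235.5897257 ]
[]
```

View pics/wrist4.png

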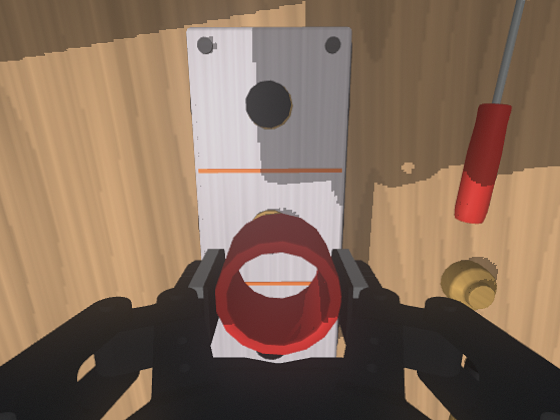

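```bash
python3 - <<'E'
from h import *
cw=camera_model("wrist");im=cv2.imread('pics/wrist4.png')
dk=(im.max(2)<70).astype(np.uint8)
n,l,st,ce=cv2.connectedComponentsWithStats(dk[70:140,235:310])
for i in range(1,n):
    if st[i,4]>300: print((ce[i]+[235,70]).round(1),st[i],at_z(cw,ce[i]+[235,70],.088).round(4))
R=np.array(bot.get_obs()["orientation"]);R=down(YAW) if np.linalg.norm(down(YAW)-R)<.1 else R
x,y=.5842,.1650
bot.servo_line([x,y,.165],R,v=.1);bot.servo_line([x,y,.110],R,v=.08);bot.pause(.15)
o=bot.get_obs();print(o["ee_pos"],o["force"],o["time_s"])
snap("wrist","wrist5.png");snap("side","side5.png")
E
```

```text
[268.1 103.7] [  12   11   44   47 1599] [0.5847 0.1641 0.088 ]
[0.58469942 0.16509206 0.11075662] [ 0.9595858  -0.38416258  0.1284962 ] 33.4083
```

View pics/wrist5.png

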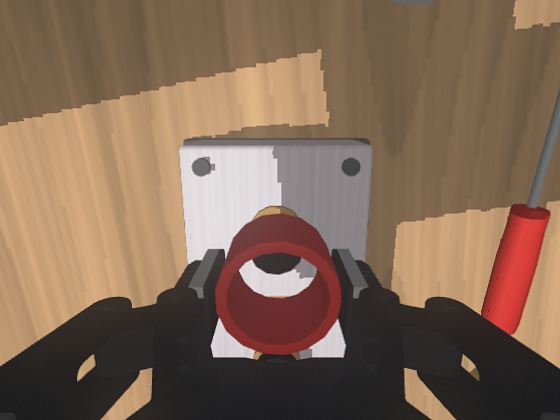

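```bash
python3 -c "
import cv2;i=cv2.imread('pics/side5.png');cv2.imwrite('pics/side5c.png',cv2.resize(i[120:260,230:350],None,fx=4,fy=4))"
```

```text
(no output)
```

View pics/side5c.png

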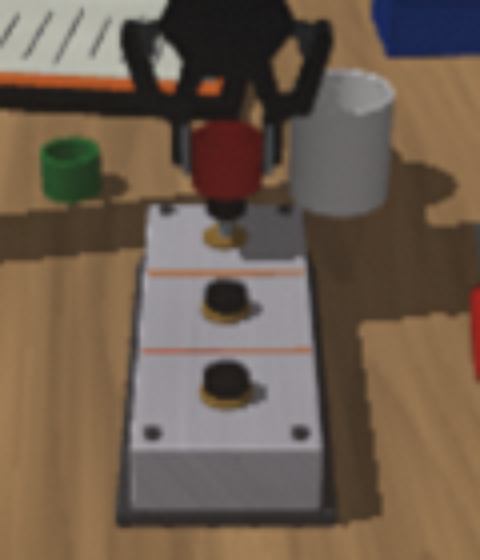

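Collar centred over the head in both views (wrist: head about x=277, collar 278; side: stem directly below). Lowering in small, force-checked steps.

```bash
python3 - <<'E'
from h import *
R=np.array(bot.get_obs()["orientation"]);x,y=.5842,.1650
f0=np.array(bot.get_obs()["force"]);z=.110;log=[]
while z>.064:
    z-=.002 if z>.072 else .001
    bot.servo_line([x,y,z],R,v=.04); f=np.array(bot.get_obs()["force"])-f0
    log.append((round(z,3),f.round(1).tolist()))
    if f[2]>4: break
print(log[-14:]);o=bot.get_obs();print(o["ee_pos"],o["time_s"])
snap("wrist","wrist6.png");im=snap("side","side6.png");cv2.imwrite('pics/side6c.png',cv2.resize(im[120:260,230:350,::-1],None,fx=4,fy=4))
E
```

```text
[(0.086, [0.3, -0.4, -1.0]), (0.084, [0.5, -1.0, -0.7]), (0.082, [-0.8, -0.8, -0.7]), (0.08, [-0.5, -0.3, 0.2]), (0.078, [-0.2, -0.4, -0.6]), (0.076, [-0.8, -1.0, -0.9]), (0.074, [1.0, -0.8, 0.3]), (0.072, [-0.2, -0.8, -0.7]), (0.071, [0.2, -0.2, -0.6]), (0.07, [-0.9, -0.8, -0.4]), (0.069, [-0.2, -0.3, -1.3]), (0.068, [-1.2, -0.9, -0.9]), (0.067, [-0.2, -0.8, -0.8]), (0.066, [-1.7, -0.7, 6.8])]
[0.58439406 0.16503906 0.06706829] 39.7583
```

View pics/wrist6.png

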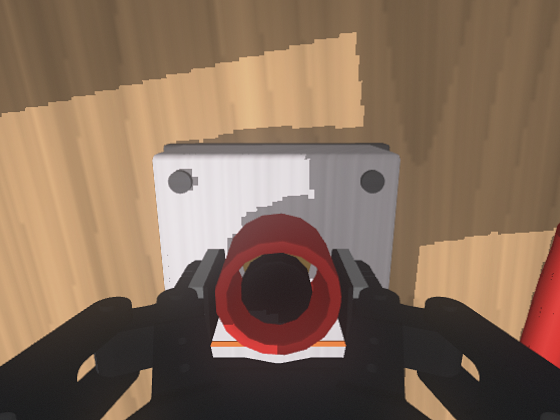

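View pics/side6c.png

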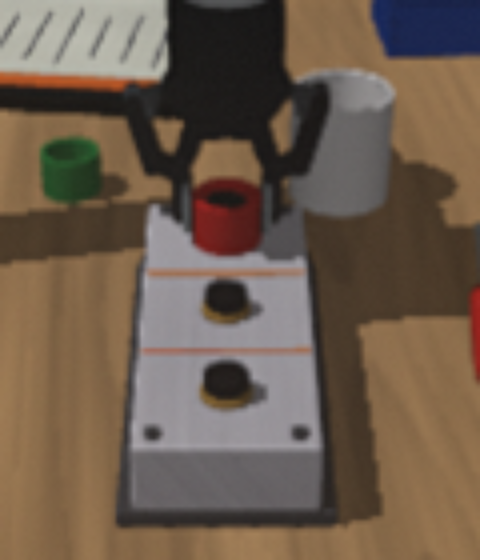

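Contact at TCP z=0.067 puts the foot at 0.060, the block's top face, with the head inside the bore. Releasing and backing away.

```bash
python3 - <<'E'
from h import *
R=np.array(bot.get_obs()["orientation"]);x,y=.5842,.1650
bot.servo_line([x,y,.067],R,v=.04)
bot.gripper_to(.064);bot.servo_line([x,y,.14],R,v=.08)
bot.servo_line([x,.09,.2],R,v=.2)
bot.pause(.2);cw=camera_model("wrist");w=snap("wrist","wrist7.png");im=snap("side","side7.png");cv2.imwrite('pics/side7c.png',cv2.resize(im[120:260,230:350,::-1],None,fx=4,fy=4))
print(proj(cw,[.5845,.1640,.088]),proj(cw,[.5845,.164,.096]))
b=w.astype(int);red=((b[:,:,0]>60)&(b[:,:,1]<70)&(b[:,:,2]<70)&(b[:,:,0]>b[:,:,1]+30)).astype(np.uint8)
cs,_=cv2.findContours(red,cv2.RETR_EXTERNAL,cv2.CHAIN_APPROX_NONE)
for c in cs:
    if cv2.contourArea(c)>300:
        P=np.array([at_z(cw,q[0],.096)[:2] for q in c],np.float32);print(cv2.boundingRect(c),cv2.minEnclosingCircle(P))
print(bot.get_obs()["time_s"])
E
```

```text
[269.98546668 102.23082841] [269.72328481 101.84350024]
(438, 103, 50, 108) ((0.7181850075721741, 0.11505232751369476), 0.03826531022787094)
(238, 67, 68, 72) ((0.5853557586669922, 0.1629166454076767), 0.023592663928866386)
42.425
```

View pics/wrist7.png

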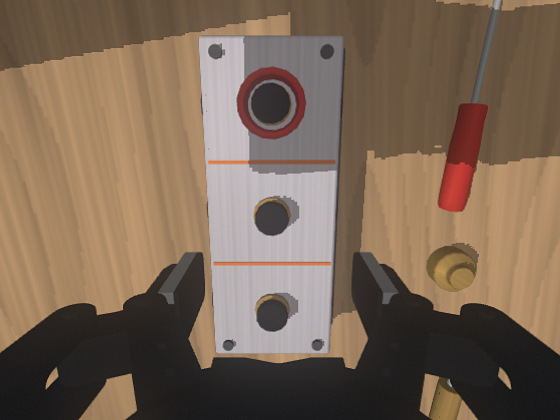

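View pics/side7c.png

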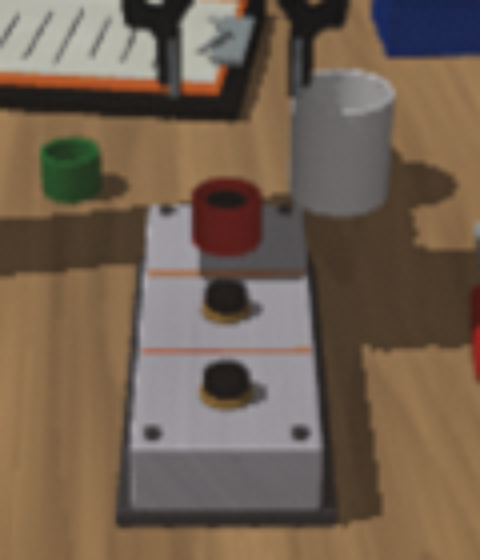

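The collar stands upright and flat on the block at (271,103), concentric with the left head. The other two heads are home, the gripper is clear, and the bystanders haven't moved. Handing in.

```bash
python3 - <<'E'
from h import *
print(bot.sign_off())
E
```

```text
the job is handed in; nothing more can be done
None
```

The left damper is the one that binds. It now has the red collar standing over its plunger, and the job is handed in with the robot's clock at about 42 s of the 72 s allowed. No verdict was reported.

- **Pressing:** The middle and right plungers slid all the way down to about 29.7 mm with light drag. The force on the left one began to climb about 14 mm down. I stopped it at about 18 mm, where the reading was 10.8 N.
- **Collar:** I picked the smallest of the three red collars, 48 mm across (the other two are about 65 mm). I lowered it over the left plunger until it touched down at the block's top face with about 7 N, then let go.
- **Last checks:** The collar's axis was within about 1.5 mm of the head's centre. It stands upright, with its foot on the block's top face. The gripper is clear, and no bystander had visibly moved.
- **Disagreements:** The force reading on the right plunger was close to zero because of sensor offset and noise. I relied on the fingertip height and the pictures to confirm it is home. The network did not find the left head in the wrist picture, so I located it by its dark disc instead. The wrist and top cameras agreed on its position to about 1 mm.

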